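# Hang the T-handle nut spinner by letting it swing in the grip

### The job

Pick up the orange T-handle nut spinner by the two end discs of its cross bar and set its bar in the notches of the green stand with its shank still lying level. With the fingers staying round the bar, loosen the grip so that the shank swings down between the ears; once the swing has died out and it hangs straight down, pinch the bar ends again for a moment to steady it, then let go and leave it hanging there. Do not disturb the blue one.

Things in the scene. Friction and masses are not known exactly. Their poses are not given: they have to be found in the camera images.
- orange_key_bar (a point): Centre of the cross bar of the loose T-handle nut spinner with orange discs (0.12 kg), lying flat, 11 mm above the bench. Bar along y: 10 mm steel rod, an orange disc (22 mm wide, 5.5 mm thick) on each end, 64 mm over the discs' flat outer faces, to be pinched. 8 mm shank from the bar along -x to a 22 mm dark socket; +x is up when it hangs. Pinched firmly, the shank stays level.
- orange_key_socket (a point): Centre of the orange spinner's socket end, 140 mm from the bar's centre along -x. With the bar loose in the notches, the shank swings down under gravity about the bar and past the vertical, to and fro; the swing dies out in 4 to 5 s. A pinch on the discs before that stops the shank at a slant.
- blue_key_bar (a point): The same tool with blue discs, lying near by; leave it alone. Point and axes as on the orange one.
- stand_seat (a point): Where the bar's centre rests in the green stand, 180 mm above the bench; the bar lies along y. Stand fixed, base 100 x 90 mm. Two ears, 25 mm apart inside and 35 mm outside, each with a V notch open upward (mouth 40 mm wide in x, 14 mm above this point). Discs go outside the ears, shank between them, pointing along +x or -x, both sides being open. Ears' tops are 20 mm above this point.
- stand_ledge (a point): Middle of the stand's two ledges, 39 mm under the seat; outward from the ears they lead to two legs, 52 mm apart inside and 64 mm over their outer faces, between which the shank hangs.

How it is judged:
By the outcome, as a careful person would: the job done as asked, in the order asked, and still so for the second after the job is handed in, with the robot touching nothing.
It also fails if it takes over 48 s, if anything falls off the work surface, if the arm or the gripper's body presses on something with over 40 N, if the wrist force passes 120 N, or if a joint passes its speed limit or range.

### The arm

A 7-joint arm with a two-finger parallel gripper is mounted at the origin on a cart in front of the work surface, level with it; the furniture and walls round the work are solid. World frame = base frame: x ahead of the robot, y to its left, z up, the work surface at z = 0. Lengths are in m, angles in rad, forces in N, time in s.
With the tool pointing down it reaches from about 0.35 to 0.775 m from the base axis. Payload 3.1 kg.
Tool frame: the origin (TCP) lies on the centre line of the jaws, within the pads' length; the fingertips stand 25 mm ahead of it and the grasp point (between the pads) lies 6 mm ahead of it (manip.finger_overhang is the distance from the TCP to the fingertips, in m); x points along the fingers, z is the direction in which the jaws open and shut, and the axes are right-handed (so a half turn about x gives the same grasp; the last joint's range is limited). The gripper opens to 85 mm and grips with 20 to 120 N. Pads are 22 mm wide; open, the fingers measure 114 mm over their backs; the gripper's body (76 mm by 85 mm) begins 54 mm behind the grasp point. The pads swing forward as they close: fully open they stand 13 mm farther back than shut.
Start: joints at [-1.155, 0.311, 0.014, 1.512, -0.004, 1.319, -0.027], TCP at [0.243, 0.493, 0.256] pointing down, gripper open.
Joint ranges: [-2.7, 2.7], [-0.3, 1.91], [-1.27, 1.3], [0.12, 2.57], [-1.44, 4.58], [0.2, 2.03], [-3.05, 3.05]. Speed limits (rad/s): [2.79, 2.79, 3.14, 3.14, 3.14, 3.14, 3.14].

### API

Orientations are given as [roll, pitch, yaw] about the fixed x, y, z axes, in that order (R = Rz(yaw) Ry(pitch) Rx(roll)).
In Python, from station import status, imaging, manip gives the robot as it stands.
- The arm moves only by the tool arm_command, never from a script. Its argument "rows" is a list of rows, each a list of 2 entries, a list of its own where there are three numbers: the shift along the world's x, y, z in m, then the turn, a rotation vector about the world's x, y, z in rad. In form: [[[dx, dy, dz], [rx, ry, rz]], ...]. A call has exactly 8 rows; each row shifts and turns the commanded pose from where the row before left it; what a row does not reach is not made up. A row lasts 1/8 s, in which the tool goes at most 62.5 mm and 10.7 degrees, less where a joint would pass 70% of its speed; a pose out of reach is approached as far as the arm can. A call is refused whole if a number of a shift passes 0.0625 or a number of a turn 0.188, either way. A call with a gripper value outside its range is refused whole. "claw" is the finger opening in m, from 0 to 0.0854, set as the call begins (left out, the last holds). The fingers move at their own pace and stop on an object; the grip force is fixed at half the most. Time passes only in rows, so rows that do not move let the fingers close, or fill a call up. It gives the time, the measured TCP pose, the force and the opening at its end, in the units of the state.
- status.get_state(): the state, without advancing time (a new reading comes with each control period).
- imaging.capture(name): name is "scene" or "side" or "wrist"; returns a dict with "pixels" (384x512x3 uint8, red, green, blue), "K" (3x3 intrinsics, pixels), "R" (3x3) and "t" (3): a world point X has camera coordinates R X + t; the wrist camera has in their place "hand_eye" (4x4, takes a point from camera to tool coordinates, whose origin is the TCP and whose axes are the tool frame's). Camera axes: x right, y down, z forward; pixel columns grow to the right and rows downward; lengths in m; the calibration is good to about 2 mm. The wrist camera is an equidistant fisheye: a pixel r from the principal point sees the ray r / f radians off the axis. A picture is of the moment at which its call begins: read the wrist's pose just before it. There is no depth.
- manip.hand_in(): hands the job in, once; it reports no verdict.
The state is a dict: "time_s": time; "joint_positions": joint angles; "joint_velocities": joint speeds; "effort": joint torques, N m; "ee_pos": TCP position; "tcp_rot": TCP orientation; "ft_force": force on the tool from outside, world axes, zero at the start; "torque": the same for the moment, N m; "finger_gap": opening from 0.0 (shut) to 1.0 (fully open).
Only numpy, scipy, OpenCV 4.12 (cv2) and the standard library are available. Lean on these libraries where they do the work, as an engineer would, in place of code of your own. Each camera call takes 0.05 s, during which the arm holds its last target. There are 200 camera calls.

## Working session

There is one attempt and no reset: what is moved stays moved. The work goes in short steps, Python scripts to look and compute and a tool call to move; the robot and the scene stay as the last step left them, time stands still between calls to the robot, and variables do not carry over. Pictures are saved under pics/ and viewed, on a budget of 10 in all, crops included, one or two more only if the job needs it, and the job is handed in when it is done.

Besides the shell and the picture viewer there is one more tool, called as name(argument=value, ...) on one line, values as JSON. arm_command: Moves the arm, as the interface text tells. Its arguments: {"type":"object","properties":{"rows":{"type":"array"},"claw":{"type":"number"}},"required":["rows"]}

```bash
ls; mkdir -p pics; python3 - <<'E'
from station import status, imaging, manip
import cv2,numpy as np
s=status.get_state();print(s['time_s'],s['ee_pos'],s['tcp_rot'],s['finger_gap'])
for n in("scene","side"):
    d=imaging.capture(n);cv2.imwrite(f"pics/{n}0.png",d["pixels"][:,:,::-1]);np.savez(f"pics/{n}0.npz",**{k:d[k] for k in("pixels","K","R","t")})
    print(n,d["K"].tolist(),(-d["R"].T@d["t"]).round(3),d["R"].round(3).tolist())
E
```

```text
pics
0.0 [0.24277622 0.49277257 0.25521558] [-3.09219421  1.56842265 -1.9791274 ] 0.9976937489920442
scene [[393.09973847075025, 0.0, 261.68157794780956], [0.0, 393.09973847075025, 192.31670618338745], [0.0, 0.0, 1.0]] [-0.151 -0.453  0.512] [[0.454, -0.891, 0.015], [-0.37, -0.204, -0.906], [0.811, 0.406, -0.422]]
side [[466.86191619579955, 0.0, 245.91973300592653], [0.0, 466.86191619579955, 185.40475657251903], [0.0, 0.0, 1.0]] [0.548 0.669 0.618] [[-1.0, 0.013, 0.023], [-0.014, 0.509, -0.861], [-0.023, -0.861, -0.508]]
```

View pics/scene0.png

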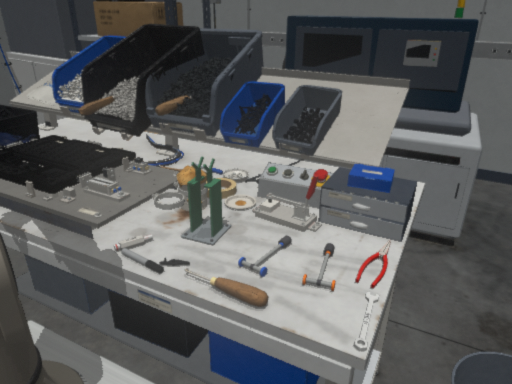

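View pics/side0.png

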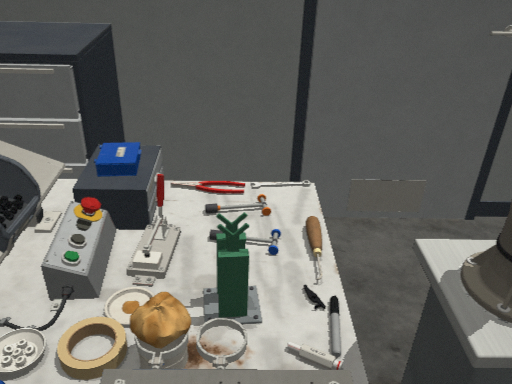

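The scene view shows the orange discs at about (307,280) and (333,285) with the socket at (329,248). The blue tool is left of it, with discs at (242,262) and (260,270), and the green stand is around (205,200). The side view shows the orange tool at (265,205) and the green V ears at about (232,222).

```bash
cat > h.py <<'E'
import numpy as np,cv2
def load(n):
    return np.load(f"pics/{n}.npz")
def ray(d,uv):
    c=np.linalg.inv(d["K"])@np.array([uv[0],uv[1],1.]);return -d["R"].T@d["t"],d["R"].T@c
def onz(d,uv,z):
    o,v=ray(d,uv);return o+v*(z-o[2])/v[2]
def tri(a,ua,b,ub):
    o1,v1=ray(a,ua);o2,v2=ray(b,ub)
    k=np.linalg.lstsq(np.c_[v1,-v2],o2-o1,rcond=None)[0]
    p,q=o1+k[0]*v1,o2+k[1]*v2;return (p+q)/2,np.linalg.norm(p-q)
def blobs(px,lo,hi,roi,amin=8):
    h=cv2.cvtColor(px,cv2.COLOR_RGB2HSV);m=cv2.inRange(h,np.array(lo),np.array(hi))
    k=np.zeros_like(m);x0,y0,x1,y1=roi;k[y0:y1,x0:x1]=m[y0:y1,x0:x1]
    n,l,s,c=cv2.connectedComponentsWithStats(k)
    return [(c[i].round(1),s[i].tolist()) for i in range(1,n) if s[i][4]>=amin],k
E
python3 - <<'E'
from h import *
A,B=load("scene0"),load("side0")
for nm,lo,hi,ra,rb in(("orange",(5,130,90),(18,255,255),(290,265,350,300),(240,185,285,222)),("blue",(105,120,60),(125,255,255),(230,250,275,280),(262,225,290,260))):
    for d,r in((A,ra),(B,rb)):
        for c,s in blobs(d["pixels"],lo,hi,r)[0]: print(nm,c,s,onz(d,c,.011).round(4))
print("sock",onz(A,(329,248),.011),onz(B,(210,209),.011))
for d,nm in((A,"s"),(B,"d")):
    _,m=blobs(d["pixels"],(65,90,20),(90,255,255),(150,140,280,330));print(nm,[x for x in blobs(d["pixels"],(65,90,20),(90,255,255),(150,140,280,330))[0]])
a=cv2.resize(A["pixels"][145:245,165:245],None,fx=5,fy=5,interpolation=2);b=cv2.resize(B["pixels"][200:325,200:265],None,fx=4,fy=4,interpolation=2)
o=np.zeros((500,660,3),np.uint8);o[:500,:400]=a;o[:500,400:660]=b
cv2.imwrite("pics/c1.png",o[:,:,::-1])
E
```

```text
orange [304.1 278.4] [303, 274, 4, 10, 24] [ 0.4787 -0.2387  0.011 ]
orange [332.7 284.8] [331, 280, 4, 10, 26] [ 0.4866 -0.2973  0.011 ]
orange [260.6 196.7] [258, 194, 8, 8, 27] [ 0.4851 -0.3047  0.011 ]
orange [265.7 210.7] [262, 207, 9, 8, 56] [ 0.4755 -0.2429  0.011 ]
blue [240.5 260. ] [239, 258, 5, 6, 13] [ 0.4736 -0.091   0.011 ]
blue [262.2 270.2] [260, 267, 6, 8, 25] [ 0.4629 -0.15    0.011 ]
blue [275.7 231.6] [272, 229, 8, 8, 31] [ 0.4576 -0.1607  0.011 ]
blue [272.8 249.5] [269, 245, 9, 10, 69] [ 0.4679 -0.0979  0.011 ]
sock [ 0.61297438 -0.24800768  0.011     ] [ 0.60625904 -0.24717899  0.011     ]
s [(array([271.7, 168.9]), [269, 167, 7, 5, 28]), (array([193.1, 181.4]), [191, 179, 5, 5, 14]), (array([212. , 182.9]), [206, 180, 13, 7, 43])]
d [(array([232.1, 268.9]), [216, 213, 33, 104, 2685])]
```

View pics/c1.png

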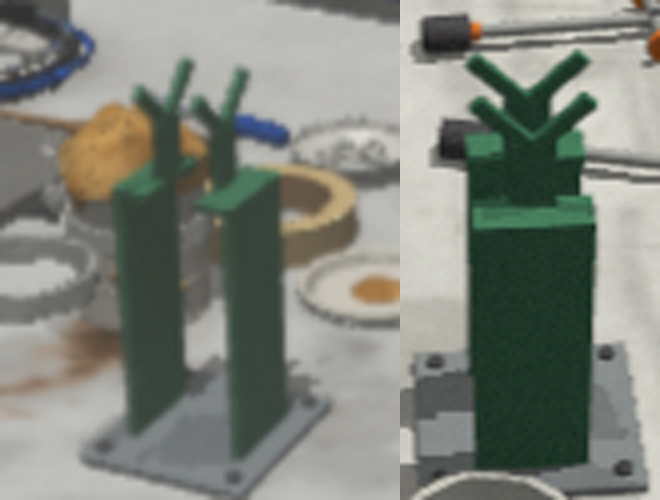

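The crop shows both ears' V tips: left ear about (193,163)/(202,158) and right ear about (205,166)/(214,159) in the scene view. In the side view, the near tips are about (219,225.5)/(248,225.5). I'll triangulate from those.

```bash
python3 - <<'E'
from h import *
from station import status,manip
from scipy.spatial.transform import Rotation as R
A,B=load("scene0"),load("side0")
sa=lambda x,y:(165+x/5-.4,145+y/5-.4); sb=lambda x,y:(200+(x-400)/4-.4,200+y/4-.4)
P={}
for n,u,v in(("near-x",(140,92),(592,100)),("near+x",(187,65),(476,102)),("far-x",(198,103),(590,62)),("far+x",(243,72),(472,60))):
    p,e=tri(A,sa(*u),B,sb(*v));P[n]=p;print(n,p.round(4),round(e,4))
print("mean",np.mean(list(P.values()),0))
n=(P["near-x"]+P["near+x"])/2;f=(P["far-x"]+P["far+x"])/2;print(n-f)
# V tips at z=.197 by plane
for n,u in(("n-",(140,92)),("n+",(187,65)),("f-",(198,103)),("f+",(243,72))):print(n,onz(A,sa(*u),.198).round(4))
for n,u in(("n-",(592,100)),("n+",(476,102)),("f-",(590,62)),("f+",(472,60))):print(n,onz(B,sb(*u),.198).round(4))
print("ledge near front edge",onz(B,sb(474,226),.141),onz(B,sb(594,226),.141))
print("red handle",tri(A,(314,190),B,(160,178)))
s=status.get_state();r=R.from_euler('xyz',s['tcp_rot']).as_matrix();print(r.round(3),manip.finger_overhang)
print([x for x in dir(manip) if x[0]!='_'])
E
```

```text
near-x [0.5282 0.0657 0.1907] 0.0024
near+x [0.5728 0.0695 0.1902] 0.0009
far-x [0.5293 0.0357 0.1896] 0.0049
far+x [0.5758 0.0401 0.1906] 0.0001
mean [0.55150386 0.05274395 0.19029357]
[-0.00204968  0.02965776  0.00033216]
n- [0.515  0.0545 0.198 ]
n+ [0.5543 0.0566 0.198 ]
f- [0.5163 0.0242 0.198 ]
f+ [0.5592 0.0288 0.198 ]
n- [0.5278 0.0775 0.198 ]
n+ [0.5726 0.0798 0.198 ]
f- [0.5282 0.0514 0.198 ]
f+ [0.5753 0.051  0.198 ]
ledge near front edge [0.57356952 0.08470547 0.141     ] [0.52567171 0.08393338 0.141     ]
red handle (array([ 0.6995152 , -0.17836239,  0.12026331]), np.float64(0.02427228579132131))
[[-0.001 -0.897  0.442]
 [-0.002  0.442  0.897]
 [-1.    -0.    -0.002]] 0.025
['IKError', 'finger_overhang', 'hand_in']
```

arm_command(rows=[[[0.015,-0.048,0],[0,0,0.0386]],[[0.015,-0.048,0],[0,0,0.0386]],[[0.015,-0.048,0],[0,0,0.0386]],[[0.015,-0.048,0],[0,0,0.0386]],[[0.015,-0.048,0],[0,0,0.0386]],[[0.015,-0.048,0],[0,0,0.0386]],[[0.015,-0.048,0],[0,0,0.0386]],[[0.015,-0.048,0],[0,0,0.0386]]], claw=0.0854)

```text
time_s: 1.1
ee_pos: [0.363, 0.1077, 0.2561]
tcp_rot: [1.13, 1.571, 2.553]
ft_force: [0.5, -0.6, -0.2]
finger_gap: 1.0
```

arm_command(rows=[[[0.015,-0.048,0],[0,0,0.0386]],[[0.015,-0.048,0],[0,0,0.0386]],[[0.015,-0.048,0],[0,0,0.0386]],[[0.015,-0.048,0],[0,0,0.0386]],[[0.015,-0.048,0],[0,0,0.0386]],[[0.015,-0.048,-0.03],[0,0,0.0386]],[[0.015,-0.048,-0.03],[0,0,0.0386]],[[0.013,-0.043,-0.03],[0,0,0.0386]]])

```text
time_s: 2.1
ee_pos: [0.4814, -0.271, 0.1649]
tcp_rot: [1.087, 1.57, 2.819]
ft_force: [1.6, 0.8, 0.1]
finger_gap: 1.002
```

```bash
cat >> h.py <<'E'
from scipy.spatial.transform import Rotation
def grab(tag):
    from station import status,imaging
    s=status.get_state();d=imaging.capture("wrist")
    M=np.eye(4);M[:3,:3]=Rotation.from_euler('xyz',s['tcp_rot']).as_matrix();M[:3,3]=s['ee_pos']
    np.savez(f"pics/{tag}.npz",pixels=d["pixels"],K=d["K"],M=M@d["hand_eye"],T=M)
    cv2.imwrite(f"pics/{tag}.png",d["pixels"][:,:,::-1]);print(s['time_s'],s['ee_pos'],s['tcp_rot'],s['finger_gap'],s['ft_force'].round(2) if hasattr(s['ft_force'],'round') else s['ft_force'])
    return np.load(f"pics/{tag}.npz")
def wonz(d,uv,z):
    K=d["K"];p=np.array([(uv[0]-K[0,2])/K[0,0],(uv[1]-K[1,2])/K[1,1]]);r=np.linalg.norm(p)
    v=np.r_[np.sin(r)*p/max(r,1e-9),np.cos(r)];v=d["M"][:3,:3]@v;o=d["M"][:3,3];return o+v*(z-o[2])/v[2]
def proj(d,X):
    c=d["M"][:3,:3].T@(np.array(X)-d["M"][:3,3]);r=np.arctan2(np.hypot(*c[:2]),c[2]);p=c[:2]/np.hypot(*c[:2])*r
    return d["K"][[0,1],[0,1]]*p+d["K"][:2,2]
E
python3 - <<'E'
from h import *
d=grab("w1");print(proj(d,(.481,-.27,.011)))
for c,s in blobs(d["pixels"],(5,130,90),(18,255,255),(0,0,512,384))[0]:print(c,s,wonz(d,c,.011))
print(d["T"][:3,:3].round(3))
E
```

```text
2.1 [ 0.48138186 -0.2710145   0.16486442] [1.08686963 1.57037587 2.81881963] 1.001592872739263 [1.64 0.79 0.08]
[253.26544576 183.83278213]
[360.1  85.2] [348, 75, 33, 24, 211] [ 0.37004537 -0.18709379  0.011     ]
[369.1  84.4] [366, 83, 6, 5, 9] [ 0.36700396 -0.17824729  0.011     ]
[386.8  87. ] [380, 82, 13, 11, 53] [ 0.36464955 -0.15946973  0.011     ]
[400.1  91.1] [394, 88, 15, 8, 30] [ 0.36469039 -0.14426983  0.011     ]
[376.   94.9] [369, 90, 15, 10, 69] [ 0.37514418 -0.16929066  0.011     ]
[413.1  95.7] [409, 94, 10, 5, 16] [ 0.36511654 -0.12858408  0.011     ]
[384.9  99.5] [383, 97, 4, 6, 10] [ 0.37714815 -0.15909343  0.011     ]
[408.1  98.3] [406, 97, 6, 4, 10] [ 0.36925804 -0.13380917  0.011     ]
[391.1 100.4] [389, 99, 6, 4, 9] [ 0.37630401 -0.15227413  0.011     ]
[422.4 101.2] [420, 99, 6, 5, 13] [ 0.36750672 -0.11637433  0.011     ]
[410.9 105.2] [404, 101, 17, 10, 43] [ 0.37515378 -0.12910858  0.011     ]
[431.3 105.1] [426, 101, 11, 8, 19] [ 0.3683716  -0.10451066  0.011     ]
[429.8 113.1] [425, 108, 10, 12, 30] [ 0.37693094 -0.10447721  0.011     ]
[441.  115.2] [440, 110, 3, 11, 13] [ 0.37519777 -0.08951192  0.011     ]
[423.1 114.8] [420, 113, 7, 5, 8] [ 0.38081533 -0.11236771  0.011     ]
[437.6 121.1] [436, 118, 4, 6, 12] [ 0.38238511 -0.0924282   0.011     ]
[221.2 182.7] [219, 172, 6, 22, 103] [ 0.48472384 -0.30023013  0.011     ]
[282.6 182.6] [280, 172, 6, 22, 95] [ 0.47532427 -0.24271335  0.011     ]
[250.8 281.2] [247, 279, 9, 5, 32] [ 0.58999608 -0.25495613  0.011     ]
[504.6 365.7] [494, 351, 18, 25, 246] [0.79456121 0.34068303 0.011     ]
[[-0.    -0.987 -0.16 ]
 [ 0.    -0.16   0.987]
 [-1.     0.     0.   ]]
```

View pics/w1.png

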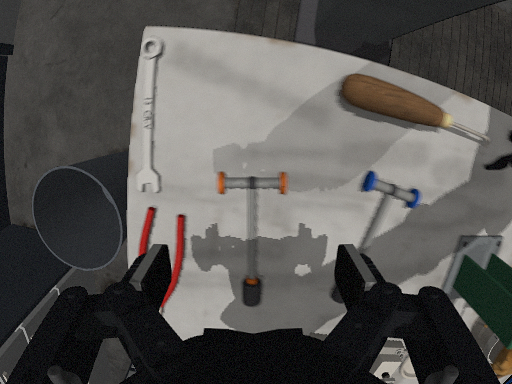

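The wrist view shows orange discs at (221,183) and (283,183), which gives a centre of (0.480,-0.2715) and a spacing of 58.3 mm, as expected. The jaws are already aligned. The red plier handle top is at (181,216), so I'll check it for clearance, along with the fingertip forward distance.

```bash
python3 - <<'E'
from h import *
d=load("w1")
print("plier",wonz(d,(181,215),.008),wonz(d,(152,208),.008))
H=np.linalg.inv(d["T"])@d["M"];print(H.round(3).tolist(),d["K"].round(1).tolist())
for uv,z in(((170,247),-.0427),((170,270),-.0427),((338,247),.0427),((338,270),.0427)):
    K=d["K"];p=np.array([(uv[0]-K[0,2])/K[0,0],(uv[1]-K[1,2])/K[1,1]]);r=np.linalg.norm(p)
    v=H[:3,:3]@np.r_[np.sin(r)*p/r,np.cos(r)];o=H[:3,3];print(uv,(o+v*(z-o[2])/v[2]).round(4))
E
```

```text
plier [ 0.52562669 -0.3367543   0.008     ] [ 0.52333688 -0.36798025  0.008     ]
[[-0.001, -0.302, 0.953, -0.117], [-0.0, -0.953, -0.302, 0.077], [1.0, -0.001, 0.001, 0.0], [0.0, 0.0, 0.0, 1.0]] [[297.3, 0.0, 252.6], [0.0, 297.3, 192.8], [0.0, 0.0, 1.0]]
(170, 247) [ 0.0164  0.0052 -0.0427]
(170, 270) [ 0.0111 -0.0056 -0.0427]
(338, 247) [0.0102 0.0084 0.0427]
(338, 270) [ 0.0052 -0.002   0.0427]
```

arm_command(rows=[[[-0.0014,-0.0005,-0.02],[0,0,0]],[[0,0,-0.024],[0,0,0]],[[0,0,-0.024],[0,0,0]],[[0,0,-0.024],[0,0,0]],[[0,0,-0.02],[0,0,0]],[[0,0,-0.015],[0,0,0]],[[0,0,-0.01],[0,0,0]],[[0,0,-0.005],[0,0,0]]])

```text
time_s: 3.15
ee_pos: [0.4796, -0.27, 0.0239]
tcp_rot: [0.895, 1.571, 2.626]
ft_force: [0.3, -0.2, 0.5]
finger_gap: 1.001
```

arm_command(rows=[[[0,0,0],[0,0,0]],[[0,0,0],[0,0,0]],[[0,0,0],[0,0,0]],[[0,0,0],[0,0,0]],[[0,0,0],[0,0,0]],[[0,0,0],[0,0,0]],[[0,0,0],[0,0,0]],[[0,0,0],[0,0,0]]], claw=0.05)

```text
time_s: 4.15
ee_pos: [0.4803, -0.2707, 0.0251]
tcp_rot: [-2.229, 1.569, -0.499]
ft_force: [0.3, 0.2, 6.2]
finger_gap: 0.732
```

arm_command(rows=[[[0,0,0.01],[0,0,0]],[[0,0,0.02],[0,0,0]],[[0,0,0.03],[0,0,0]],[[0,0,0.035],[0,0,0]],[[0,0,0.04],[0,0,0]],[[0,0,0.04],[0,0,0]],[[0,0,0.035],[0,0,0]],[[0,0,0.03],[0,0,0]]])

```text
time_s: 5.15
ee_pos: [0.4792, -0.2698, 0.2655]
tcp_rot: [0.409, 1.57, 2.139]
ft_force: [0.3, 0.4, -0.8]
finger_gap: 0.732
```

arm_command(rows=[[[0.007,0.028,0],[0,0,-0.0105]],[[0.007,0.028,0],[0,0,-0.0105]],[[0.007,0.028,0],[0,0,-0.0105]],[[0.007,0.028,0],[0,0,-0.0105]],[[0.007,0.028,0],[0,0,-0.0105]],[[0.007,0.028,0],[0,0,-0.0105]],[[0.007,0.028,0],[0,0,-0.0105]],[[0.007,0.028,0],[0,0,-0.0105]]])

```text
time_s: 6.15
ee_pos: [0.535, -0.045, 0.2639]
tcp_rot: [1.312, 1.569, 2.959]
ft_force: [0.0, -0.4, -2.1]
finger_gap: 0.734
```

```bash
python3 - <<'E'
from h import *
from station import imaging
d=grab("w2");print(proj(d,(.5515,.053,.198)))
b=imaging.capture("side");np.savez("pics/side2.npz",**{k:b[k] for k in("pixels","K","R","t")})
o=np.zeros((384,800,3),np.uint8);o[:,:512]=d["pixels"];o[:,512:]=b["pixels"][:,130:418]
cv2.imwrite("pics/c2.png",o[:,:,::-1])
E
```

```text
6.15 [ 0.53501113 -0.04497514  0.26388553] [1.31242965 1.56902052 2.95862493] 0.7344357035266653 [ 0.01 -0.45 -2.05]
[381.56076612 247.76978295]
```

View pics/c2.png

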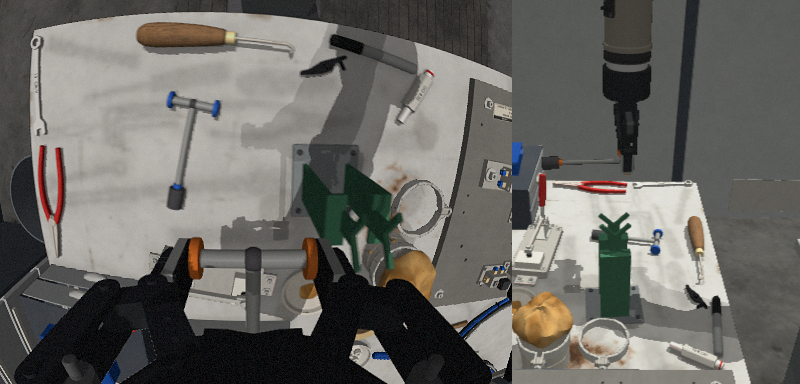

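The tool is held level: the wrist view has discs at (196,258) and (311,258), and the shank is level in the side view. The ears sit at columns 340–400, rows 210–270. I'll zoom in on the ears.

```bash
python3 - <<'E'
from h import *
d=load("w2")
cv2.imwrite("pics/c3.png",cv2.resize(d["pixels"][195:285,330:415],None,fx=6,fy=6,interpolation=cv2.INTER_CUBIC)[:,:,::-1])
H=np.linalg.inv(d["T"])@d["M"];K=d["K"]
def rt(uv):
    p=np.array([(uv[0]-K[0,2])/K[0,0],(uv[1]-K[1,2])/K[1,1]]);r=np.linalg.norm(p)
    return H[:3,3],H[:3,:3]@np.r_[np.sin(r)*p/r,np.cos(r)]
for c,s in blobs(d["pixels"],(5,130,60),(20,255,255),(180,230,330,285),40)[0]:
    o,v=rt(c);print(c,s,v.round(3),"lateral slope",(v[2]/np.hypot(v[0],v[1])).round(3),
     [ (o+v*(zz-o[2])/v[2]).round(4).tolist() for zz in (np.sign(v[2])*.0292,)])
E
```

```text
[194.7 257.8] [188, 238, 16, 41, 510] [ 0.848 -0.494 -0.191] lateral slope -0.195 [[0.0131, 0.0012, -0.0292]]
[310.3 258.3] [302, 238, 16, 42, 512] [ 0.847 -0.496  0.192] lateral slope 0.196 [[0.0112, 0.0019, 0.0292]]
```

View pics/c3.png

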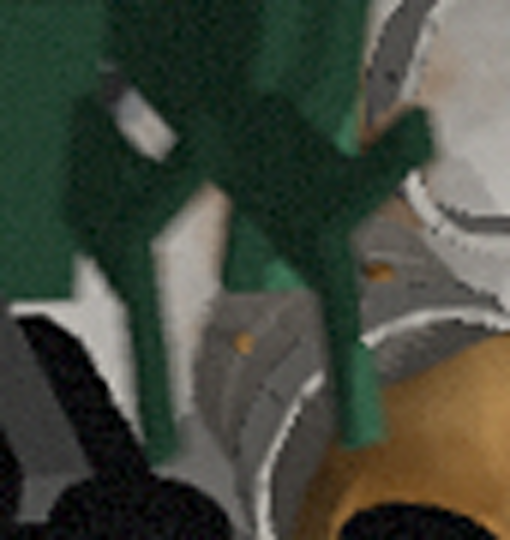

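The right (+y) ear's tips are at about (399.5,216) and (390.3,268.5), and the left ear's +x tip is at (356.7,270.5). I'll cast these onto the ear-top plane.

```bash
python3 - <<'E'
from h import *
d=load("w2")
for n,u in(("R-x",(399.5,216)),("R+x",(390.3,268.5)),("L+x",(356.7,270.5))):
    print(n,[wonz(d,u,z).round(4).tolist() for z in(.19,.2)])
# predicted tip px for seat candidates
for c in((.5515,.053),(.5515,.05),(.545,.05)):
    print(c,[proj(d,(c[0]+sx*.0225,c[1]+sy*.015,.198)).round(0).tolist() for sx in(-1,1) for sy in(-1,1)])
# base plate corners
m=blobs(d["pixels"],(100,10,60),(125,90,160),(280,135,370,225),300);print([(c,s) for c,s in m[0]])
print("base corner -x:",[wonz(d,u,.008).round(3).tolist() for u in((293,145),(359,146))])
A,B=load("scene0"),load("side0")
print("base scene",[onz(A,u,.008).round(4).tolist() for u in((181.5,237),(211,243),(230.5,225))])
print("base side",[onz(B,u,.008).round(4).tolist() for u in((203.5,288),(256.5,286.5))])
E
```

```text
R-x [[0.5284, 0.0664, 0.19], [0.5248, 0.0603, 0.2]]
R+x [[0.5746, 0.0712, 0.19], [0.5685, 0.0648, 0.2]]
L+x [[0.5764, 0.0409, 0.19], [0.5702, 0.0362, 0.2]]
(0.5515, 0.053) [[370.0, 219.0], [406.0, 221.0], [357.0, 273.0], [391.0, 273.0]]
(0.5515, 0.05) [[366.0, 219.0], [402.0, 221.0], [353.0, 273.0], [388.0, 273.0]]
(0.545, 0.05) [[368.0, 210.0], [404.0, 212.0], [355.0, 266.0], [390.0, 266.0]]
[]
base corner -x: [[0.508, 0.005, 0.008], [0.5, 0.094, 0.008]]
base scene [[0.4933, 0.0852, 0.008], [0.5047, 0.0074, 0.008], [0.6002, 0.0112, 0.008]]
base side [[0.6044, 0.0153, 0.008], [0.5052, 0.01, 0.008]]
```

The views agree on the seat at about (0.551,0.052) with yaw about 5°. Tip spacing, base size and three-view heights are all consistent. Moving over it and lowering.

arm_command(rows=[[[0.0022,0.0121,0],[0,0,0.0013]],[[0.0022,0.0121,0],[0,0,0.0013]],[[0.0022,0.0121,0],[0,0,0.0013]],[[0.0022,0.0121,0],[0,0,0.0013]],[[0.0022,0.0121,0],[0,0,0.0013]],[[0.0022,0.0121,0],[0,0,0.0013]],[[0.0022,0.0121,0],[0,0,0.0013]],[[0.0022,0.0121,0],[0,0,0.0013]]])

```text
time_s: 7.25
ee_pos: [0.5534, 0.0515, 0.2643]
tcp_rot: [-1.162, 1.571, 0.495]
ft_force: [-0.4, 0.3, -0.5]
finger_gap: 0.729
```

arm_command(rows=[[[0,0,0],[0,0,0]],[[0,0,-0.006],[0,0,0]],[[0,0,-0.01],[0,0,0]],[[0,0,-0.01],[0,0,0]],[[0,0,-0.01],[0,0,0]],[[0,0,-0.006],[0,0,0]],[[0,0,0],[0,0,0]],[[0,0,0],[0,0,0]]])

```text
time_s: 8.25
ee_pos: [0.5536, 0.0506, 0.2226]
tcp_rot: [-1.63, 1.57, 0.027]
ft_force: [0.8, -0.2, -1.0]
finger_gap: 0.733
```

```bash
python3 - <<'E'
from h import *
from station import imaging
d=grab("w4");b=imaging.capture("side");a=imaging.capture("scene")
o=np.zeros((600,800,3),np.uint8)
o[:384,:512]=d["pixels"]
o[:400,512:]=cv2.resize(b["pixels"][180:280,196:268],None,fx=4,fy=4)
o[384:600,:400]=cv2.resize(a["pixels"][130:238,120:320],None,fx=2,fy=2)
cv2.imwrite("pics/c4.png",o[:,:,::-1])
E
```

```text
8.25 [0.55355184 0.05064445 0.22262977] [-1.63006616  1.5700168   0.02700571] 0.7326774481538366 [ 0.77 -0.23 -1.  ]
```

View pics/c4.png

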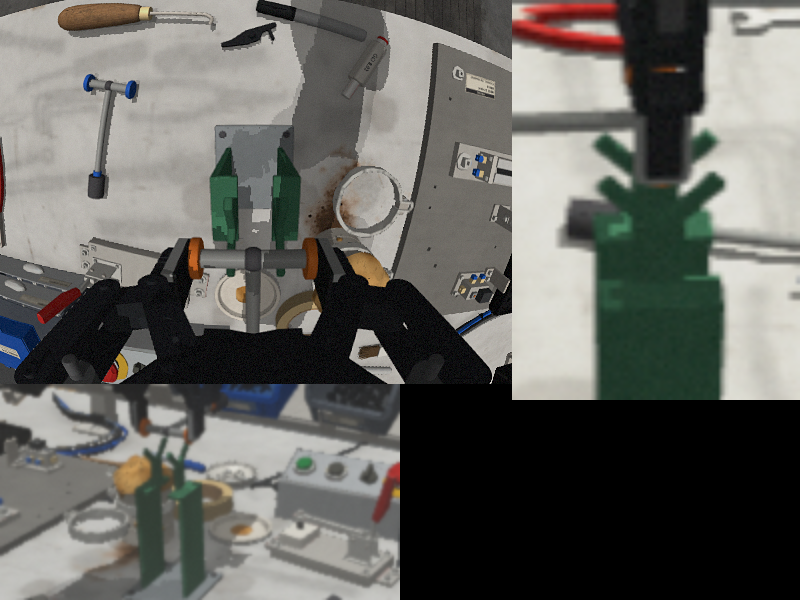

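The wrist view shows the ears (cols 230 and 282) centred between the discs (196, 311), and the side view shows the fingers centred over the V. Lowering gently.

arm_command(rows=[[[0,0,-0.004],[0,0,0]],[[0,0,-0.004],[0,0,0]],[[0,0,-0.004],[0,0,0]],[[0,0,-0.004],[0,0,0]],[[0,0,-0.004],[0,0,0]],[[0,0,-0.003],[0,0,0]],[[0,0,-0.002],[0,0,0]],[[0,0,0],[0,0,0]]])

```text
time_s: 9.4
ee_pos: [0.5532, 0.0507, 0.1972]
tcp_rot: [1.594, 1.571, -3.032]
ft_force: [-0.1, -0.2, -1.7]
finger_gap: 0.731
```

arm_command(rows=[[[0,0,-0.001],[0,0,0]],[[0,0,-0.001],[0,0,0]],[[0,0,0],[0,0,0]],[[0,0,0],[0,0,0]],[[0,0,0],[0,0,0]],[[0,0,0],[0,0,0]],[[0,0,0],[0,0,0]],[[0,0,0],[0,0,0]]])

```text
time_s: 10.4
ee_pos: [0.5533, 0.0507, 0.1953]
tcp_rot: [-0.794, 1.571, 0.863]
ft_force: [-0.1, 0.8, -0.7]
finger_gap: 0.735
```

arm_command(rows=[[[0,0,-0.001],[0,0,0]],[[0,0,-0.001],[0,0,0]],[[0,0,0],[0,0,0]],[[0,0,0],[0,0,0]],[[0,0,0],[0,0,0]],[[0,0,0],[0,0,0]],[[0,0,0],[0,0,0]],[[0,0,0],[0,0,0]]])

```text
time_s: 11.4
ee_pos: [0.5533, 0.0506, 0.1946]
tcp_rot: [-0.779, 1.57, 0.878]
ft_force: [-3.6, 0.6, 6.0]
finger_gap: 0.734
```

arm_command(rows=[[[-0.0005,0,0],[0,0,0]],[[-0.0005,0,0],[0,0,0]],[[-0.0005,0,0],[0,0,0]],[[-0.0005,0,-0.0005],[0,0,0]],[[0,0,0],[0,0,0]],[[0,0,0],[0,0,0]],[[0,0,0],[0,0,0]],[[0,0,0],[0,0,0]]])

```text
time_s: 12.4
ee_pos: [0.5526, 0.0506, 0.194]
tcp_rot: [-1.6, 1.567, 0.057]
ft_force: [-0.1, -0.2, 6.2]
finger_gap: 0.73
```

Seated: about 6 N vertical with no sideways force. Loosening now and waiting out the swing.

arm_command(rows=[[[0,0,0],[0,0,0]],[[0,0,0],[0,0,0]],[[0,0,0],[0,0,0]],[[0,0,0],[0,0,0]],[[0,0,0],[0,0,0]],[[0,0,0],[0,0,0]],[[0,0,0],[0,0,0]],[[0,0,0],[0,0,0]]], claw=0.072)

```text
time_s: 13.4
ee_pos: [0.5513, 0.0507, 0.1928]
tcp_rot: [-1.163, 1.571, 0.494]
ft_force: [0.2, -0.4, -0.6]
finger_gap: 0.842
```

```bash
python3 - <<'E'
from h import *
from station import imaging
d=grab("w5");b=imaging.capture("side");a=imaging.capture("scene")
o=np.zeros((600,800,3),np.uint8)
o[:384,:512]=d["pixels"]
o[:600,512:]=cv2.resize(b["pixels"][170:320,196:268],None,fx=4,fy=4)
o[384:600,:400]=cv2.resize(a["pixels"][130:238,120:320],None,fx=2,fy=2)
cv2.imwrite("pics/c5.png",o[:,:,::-1])
E
```

```text
13.4 [0.55127765 0.05069653 0.19283074] [-1.16279121  1.57069543  0.49425064] 0.8421630589512913 [ 0.19 -0.37 -0.65]
```

View pics/c5.png

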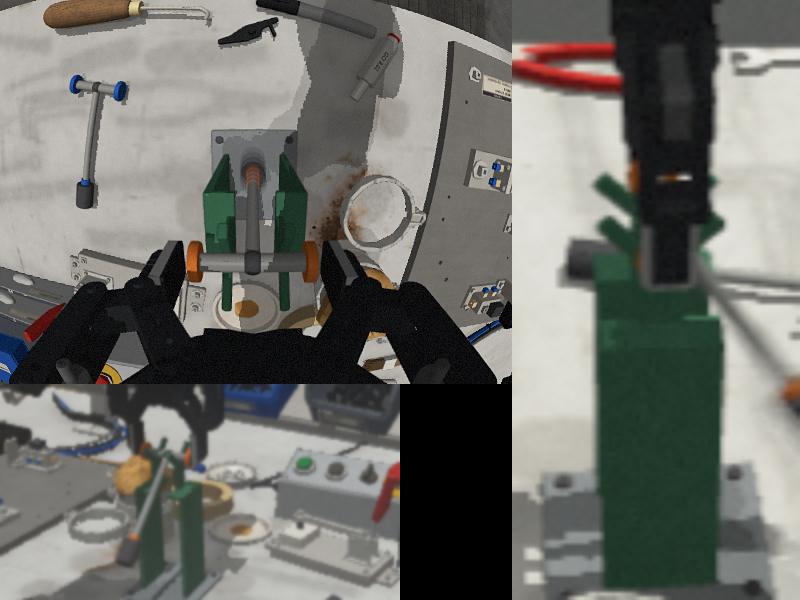

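The shank has swung past vertical to the -x side (wrist (253,165)), and the bar sits in the notches between both pads. Waiting for it to settle.

arm_command(rows=[[[0,0,0],[0,0,0]],[[0,0,0],[0,0,0]],[[0,0,0],[0,0,0]],[[0,0,0],[0,0,0]],[[0,0,0],[0,0,0]],[[0,0,0],[0,0,0]],[[0,0,0],[0,0,0]],[[0,0,0],[0,0,0]]])

```text
time_s: 14.55
ee_pos: [0.5513, 0.0507, 0.1928]
tcp_rot: [0.362, 1.571, 2.019]
ft_force: [-0.2, -0.6, -1.4]
finger_gap: 0.841
```

arm_command(rows=[[[0,0,0],[0,0,0]],[[0,0,0],[0,0,0]],[[0,0,0],[0,0,0]],[[0,0,0],[0,0,0]],[[0,0,0],[0,0,0]],[[0,0,0],[0,0,0]],[[0,0,0],[0,0,0]],[[0,0,0],[0,0,0]]])

```text
time_s: 15.55
ee_pos: [0.5513, 0.0507, 0.1928]
tcp_rot: [-1.422, 1.571, 0.235]
ft_force: [-0.1, 0.5, 0.0]
finger_gap: 0.846
```

arm_command(rows=[[[0,0,0],[0,0,0]],[[0,0,0],[0,0,0]],[[0,0,0],[0,0,0]],[[0,0,0],[0,0,0]],[[0,0,0],[0,0,0]],[[0,0,0],[0,0,0]],[[0,0,0],[0,0,0]],[[0,0,0],[0,0,0]]])

```text
time_s: 16.55
ee_pos: [0.5513, 0.0507, 0.1928]
tcp_rot: [-0.062, 1.571, 1.595]
ft_force: [0.0, 0.1, -0.1]
finger_gap: 0.847
```

arm_command(rows=[[[0,0,0],[0,0,0]],[[0,0,0],[0,0,0]],[[0,0,0],[0,0,0]],[[0,0,0],[0,0,0]],[[0,0,0],[0,0,0]],[[0,0,0],[0,0,0]],[[0,0,0],[0,0,0]],[[0,0,0],[0,0,0]]])

```text
time_s: 17.55
ee_pos: [0.5513, 0.0507, 0.1928]
tcp_rot: [-0.848, 1.571, 0.809]
ft_force: [0.2, 0.3, -0.1]
finger_gap: 0.843
```

arm_command(rows=[[[0,0,0],[0,0,0]],[[0,0,0],[0,0,0]],[[0,0,0],[0,0,0]],[[0,0,0],[0,0,0]],[[0,0,0],[0,0,0]],[[0,0,0],[0,0,0]],[[0,0,0],[0,0,0]],[[0,0,0],[0,0,0]]])

```text
time_s: 18.55
ee_pos: [0.5513, 0.0507, 0.1928]
tcp_rot: [0.721, 1.571, 2.378]
ft_force: [-0.6, 0.1, 0.4]
finger_gap: 0.843
```

```bash
python3 - <<'E'
from h import *
from station import imaging
sc=[]
for i in range(8):
    sc.append(imaging.capture("scene")["pixels"][140:240,150:250].astype(int))
print([int((abs(x-sc[0]).max(2)>60).sum()) for x in sc])
d=grab("w6");b=imaging.capture("side")
o=np.zeros((600,800,3),np.uint8)
o[:384,:512]=d["pixels"]
o[:600,512:]=cv2.resize(b["pixels"][170:320,196:268],None,fx=4,fy=4)
o[384:600,:400]=cv2.resize(sc[-1].astype(np.uint8)[10:,:],None,fx=4,fy=4)[100:316]
cv2.imwrite("pics/c6.png",o[:,:,::-1])
E
```

```text
[0, 0, 0, 0, 0, 0, 0, 0]
18.95 [0.55126672 0.05071656 0.19279982] [-0.72798393  1.57076526  0.92909477] 0.8420775015885691 [-0.66  0.33 -0.82]
```

View pics/c6.png

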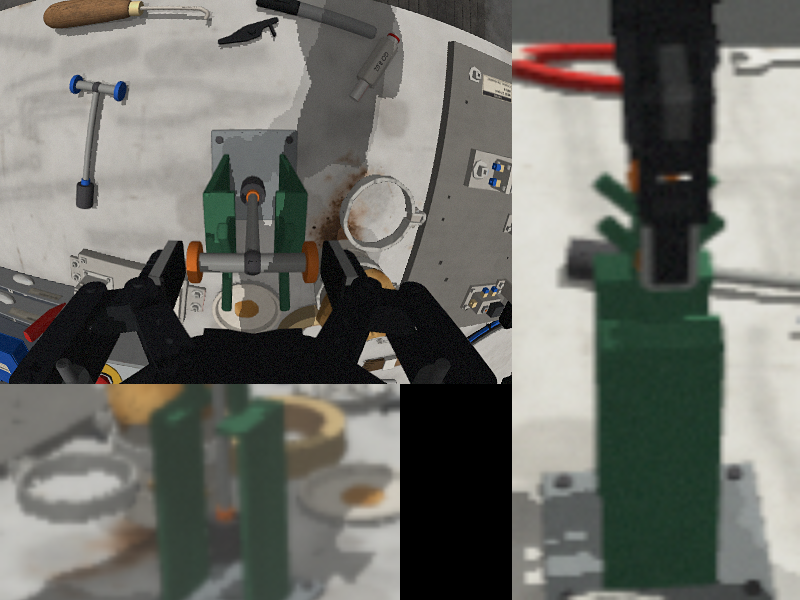

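The shank now hangs between the ears: wrist socket at (253,190), nothing sticking out either side of the leg in the side view, and no change over 8 frames. One more second, then pinch.

arm_command(rows=[[[0,0,0],[0,0,0]],[[0,0,0],[0,0,0]],[[0,0,0],[0,0,0]],[[0,0,0],[0,0,0]],[[0,0,0],[0,0,0]],[[0,0,0],[0,0,0]],[[0,0,0],[0,0,0]],[[0,0,0],[0,0,0]]])

```text
time_s: 20.05
ee_pos: [0.5513, 0.0507, 0.1928]
tcp_rot: [-0.652, 1.571, 1.005]
ft_force: [-0.2, 0.7, 0.4]
finger_gap: 0.845
```

```bash
python3 - <<'E'
from h import *
d=grab("w7");a=load("w6")
print(int((abs(d["pixels"].astype(int)-a["pixels"]).max(2)[140:300,180:330]>40).sum()))
r=blobs(d["pixels"],(5,120,50),(20,255,255),(235,180,270,215),5)[0]+blobs(d["pixels"],(5,120,50),(20,255,255),(180,235,325,290),60)[0]
for c,s in r:print(c,s)
for dx in(-.01,0,.01):print(dx,proj(d,(.5505+dx,.0507,.075)).round(1))
E
```

```text
20.05 [0.55127237 0.0507199  0.19281962] [-0.65200244  1.57069321  1.00508993] 0.8445629208804177 [-0.2   0.71  0.41]
1
[252.4 194. ] [246, 189, 14, 13, 77]
[193.6 261.8] [186, 241, 17, 42, 549]
[310.5 261.6] [301, 241, 18, 42, 571]
-0.01 [253.2 183.4]
0 [252.2 195. ]
0.01 [251.2 206.3]
```

arm_command(rows=[[[0,0,0],[0,0,0]],[[0,0,0],[0,0,0]],[[0,0,0],[0,0,0]],[[0,0,0],[0,0,0]],[[0,0,0],[0,0,0]],[[0,0,0],[0,0,0]],[[0,0,0],[0,0,0]],[[0,0,0],[0,0,0]]], claw=0.05)

```text
time_s: 21.1
ee_pos: [0.5514, 0.0508, 0.1933]
tcp_rot: [-0.893, 1.57, 0.764]
ft_force: [-2.2, 0.2, 5.6]
finger_gap: 0.732
```

Pinched at 64 mm. Now releasing fully, then withdrawing straight up.

arm_command(rows=[[[0,0,0],[0,0,0]],[[0,0,0],[0,0,0]],[[0,0,0],[0,0,0]],[[0,0,0],[0,0,0]],[[0,0,0],[0,0,0]],[[0,0,0],[0,0,0]],[[0,0,0],[0,0,0]],[[0,0,0],[0,0,0]]], claw=0.0854)

```text
time_s: 22.1
ee_pos: [0.5513, 0.0507, 0.1928]
tcp_rot: [-0.768, 1.571, 0.889]
ft_force: [-0.0, 0.1, -0.1]
finger_gap: 0.997
```

arm_command(rows=[[[0,0,0.003],[0,0,0]],[[0,0,0.006],[0,0,0]],[[0,0,0.01],[0,0,0]],[[0,0,0.015],[0,0,0]],[[0,0,0.02],[0,0,0]],[[0,0,0.02],[0,0,0]],[[0,0,0.02],[0,0,0]],[[0,0,0.015],[0,0,0]]])

```text
time_s: 23.1
ee_pos: [0.5517, 0.0505, 0.3038]
tcp_rot: [-1.514, 1.569, 0.143]
ft_force: [-0.0, -0.3, -0.4]
finger_gap: 0.999
```

arm_command(rows=[[[0,0,0],[0,0,0]],[[0,0,0],[0,0,0]],[[0,0,0],[0,0,0]],[[0,0,0],[0,0,0]],[[0,0,0],[0,0,0]],[[0,0,0],[0,0,0]],[[0,0,0],[0,0,0]],[[0,0,0],[0,0,0]]])

```text
time_s: 24.1
ee_pos: [0.5513, 0.0507, 0.3018]
tcp_rot: [-1.253, 1.571, 0.404]
ft_force: [0.1, 0.3, 0.2]
finger_gap: 1.002
```

```bash
python3 - <<'E'
from h import *
from station import imaging
d=grab("w8");b=imaging.capture("side");a=imaging.capture("scene")
for c,s in blobs(d["pixels"],(5,120,50),(20,255,255),(180,160,330,290),12)[0]:print(c,s,wonz(d,c,.18).round(4),wonz(d,c,.075).round(4))
o=np.zeros((600,800,3),np.uint8)
o[:384,:512]=d["pixels"]
o[:600,512:]=cv2.resize(b["pixels"][170:320,196:268],None,fx=4,fy=4)
o[384:600,:400]=cv2.resize(a["pixels"][130:238,120:320],None,fx=2,fy=2)
cv2.imwrite("pics/c8.png",o[:,:,::-1])
E
```

```text
24.1 [0.55127301 0.05068105 0.30183579] [-1.25319202  1.57069879  0.40385261] 1.002113405632733 [0.09 0.31 0.16]
[252.7 166.4] [248, 163, 10, 9, 40] [0.5272 0.0491 0.18  ] [0.5503 0.0512 0.075 ]
[217.7 196. ] [214, 184, 9, 25, 179] [0.5552 0.0216 0.18  ] [0.5907 0.0117 0.075 ]
[287.6 195.9] [283, 184, 9, 25, 183] [0.5501 0.0808 0.18  ] [0.5832 0.0969 0.075 ]
[326.  196.1] [323, 191, 7, 11, 23] [0.5474 0.1144 0.18  ] [0.5794 0.1452 0.075 ]
[311.3 195.8] [306, 192, 10, 8, 29] [0.5482 0.1013 0.18  ] [0.5806 0.1264 0.075 ]
[322.6 204.8] [320, 200, 8, 8, 33] [0.5556 0.1126 0.18  ] [0.5912 0.1427 0.075 ]
[318.1 257.9] [301, 228, 29, 60, 1189] [0.6084 0.1177 0.18  ] [0.6673 0.15   0.075 ]
[247.4 266.2] [239, 259, 19, 16, 236] [0.622  0.0523 0.18  ] [0.6868 0.0558 0.075 ]
```

View pics/c8.png

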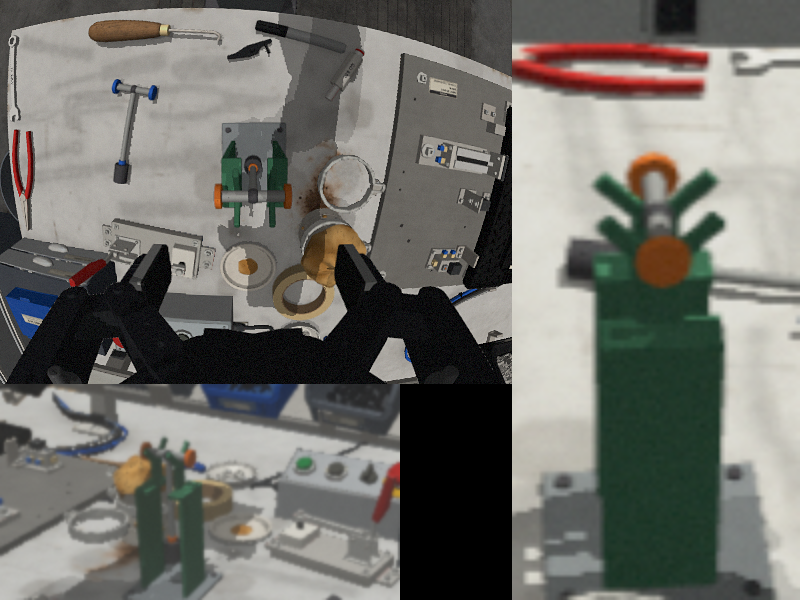

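The bar rests in both notches, with discs at (218,196) and (288,196) in the wrist view. The shank hangs between the ears with its ring directly under the bar, and the blue tool is untouched. Handing in.

```bash
python3 -c "
from station import manip,status
print(manip.hand_in(),status.get_state()['time_s'])"
```

```text
the job is handed in; nothing more can be done
the job is handed in; nothing more can be done
```

The orange spinner is hanging straight down in the green stand and the job is handed in, at about 24 s of the 48 s allowed.

- **Pick-up and seating:** I gripped it by the end discs and lowered the bar into both notches with the shank level. On first contact it was pushed sideways, so I moved it about 2 mm in -x. It then seated with about 6 N upward and no sideways force.
- **Swing and pinch:** I opened the fingers to 72 mm with the bar still between them and waited about 7.5 s. Images showed no further motion, with the socket ring directly under the bar to about 1 mm. I pinched for 1 s (64 mm over the discs), opened fully and withdrew straight up.
- **Last checks:** In the final pictures the bar rests in both notches and the shank hangs between the ears. The socket ring is within about 3 mm of directly below the bar. The gripper is about 10 cm above, touching nothing. The blue spinner still lies on the bench, and at no point did the arm go near it.
- **Small disagreements:** The ear tips measured about 0.190 m high against 0.200 m stated. When the gripper first closed, the fingertips brushed the bench with about 6 N.

I viewed 9 pictures in all.

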